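# Reset the detector angle of a bench goniometer

## Task

Set the light-scattering goniometer to its new measuring angle: loosen the clamp by its ball-ended lever, swing the detector arm round until its steel pointer meets the tip of the red index on the scale, then tighten the lever again, hand-tight but not overtightened. Never drag the arm while the clamp still grips its friction ring, and leave the sample vial standing in its holder, the red index where it is set and the other things on the bench undisturbed.

Things in the scene. Friction and masses are not known exactly. Their poses are not given: they have to be found in the camera images.
- goniometer: Bench goniometer, fixed to the bench: round grey foot plate, 310 mm across, top 16 mm high, white scale near the rim with black lines every 5 degrees. Origin: on the upright swing axis at bench height, z up. x points from the axis to the clamp, y to the white lamp housing (42 x 66 x 44 mm, top 75 mm high, centre 112 mm from the axis). All heights here are above the bench.
- pivot (a point): Point on the swing axis 34 mm high: the floor of the black sample holder (35 mm across, rim 44 mm high). Axes as the goniometer's.
- sample_vial: Amber sample vial with white cap, 23 mm across, 46 mm tall, standing loose in the holder at the pivot, 10 mm deep; its top is 80 mm high. Origin: centre of its underside, z up.
- lever_grip (a point): Point on the clamp lever 48 mm from its upright axis, 70.5 mm high; x points outward along the lever, z up. The lever: steel bar 11 mm thick, 65 to 77 mm high, ending in a black ball (19 mm across, 64 mm from the axis); steel hub 22 mm across, 55 to 79 mm high; axis 75 mm from the swing axis, on the goniometer's x. Under it: aluminium bridge, top 52 mm high. Clockwise from above tightens.
- clamp_lever (a joint): Turn of the lever, rad: starts tight near 0, grows clockwise from above (tightening), stops at -1.5. 1.1 rad anticlockwise from the start frees the arm over the whole scale. Pushed square at lever_grip while turning, it takes 5 to 6 N when free. Once the foot bites, tightening takes more: under 13 N is too slack, 16 to 17 N is hand-tight, over 21 N crushes the ring. At rest, thread friction hides this: read the force while turning.
- clamp_foot: Steel foot, 18 mm across, on the lever's quick-acting screw (4 mm down per rad). It presses on the arm's friction ring: 40 to 72 N at the start, about 160 N more per rad. The ring is worn up to 3 mm thinner where the arm is usually parked, so at the new angle the foot bites earlier, by an unknown amount: going back to the starting lever value crushes the ring. Origin: on the lever axis at bench height.
- detector_arm: The swinging arm with the brown friction ring under the foot (172 mm disc, top about 29 mm high). Origin on the swing axis at bench height; -x points out along the arm, z up. Starts within 0.2 rad of the goniometer's axes, away from the clamp. Unclamped, it drags with about 0.25 N m (2 to 3 N at the detector) and stays where it is left.
- detector_head (a point): Centre of the dark detector housing on the arm: 60 mm along the arm, 38 mm wide, from 30 to 76 mm high, centred 96 mm from the swing axis; a black barrel points from it to the vial. x points along the arm to the pivot, y across it. May be pushed at its sides or pinched across the 38 mm from above; under it is the arm bar, 24 mm wide, top 33 mm high.
- pointer_tip (a point): Tip of the slim steel pointer at the outer end of the detector arm, 135 mm from the swing axis, 19.5 mm high, over the white scale.
- index_tip (a point): Where the pointer must come: just before the nose of the red index, 135 mm from the swing axis, 19.5 mm high. The red index is a clip (14 mm wide, 137 to 164 mm from the axis, top 23 mm high) on the rim of the foot plate, 0.6 to 1.35 rad anticlockwise of the arm's start.
- vial_2: Clear sample vial with white cap, 23 x 46 mm, on the bench to the left. Origin: centre of underside. A bystander.
- vial_3: Another such vial on the bench to the left. Origin: centre of underside. A bystander.
- timer: White laboratory timer, 60 x 66 x 20 mm, lying on the bench to the right. Origin: centre of underside. A bystander.
- petri_1: Covered petri dish, 61 mm across, 15 mm tall, to the right. Origin: centre of underside. A bystander.
- beaker_100: Small beaker, 51 mm across, 69 mm tall, to the left. Origin: centre of underside. A bystander.
- wash_bottle: White wash bottle with red cap and spout, 206 mm tall, at the back right. Origin: centre of underside. A bystander.
- reagent_white: White reagent bottle with red cap, 60 mm across, 115 mm tall, at the back left. Origin: centre of underside. A bystander.

How it is judged (in metres and radians):
On the way, in this order (a step that is already met when the one before it is completed fails the run):
1. The clamp lever is loosened: the clamp foot no longer presses on the friction ring (contact force between clamp_foot and detector_arm below 1 N), for 0.2 s.
2. With the clamp loose, the pointer rests within 3 mm of the red index tip (horizontal distance between pointer_tip and index_tip below 0.003 m and contact force between clamp_foot and detector_arm below 10 N and angular speed of detector_arm below 0.05 rad/s), for 0.3 s.
3. The clamp lever is tightened again: the foot presses on the ring with 35 to 80 N while the pointer is still at the index (horizontal distance between pointer_tip and index_tip below 0.003 m and contact force between clamp_foot and detector_arm between 35 and 80 N), for 0.3 s.
At the end, for the whole second after the job is handed in: Pointer tip within 3 mm of the index tip; clamp foot pressing on the ring with 35 to 80 N; arm at rest; vial in its holder (within 5 mm, tilt under 0.15 rad); red index moved less than 4 mm; no bystander moved 15 mm or tilted 0.2 rad (all of step 3 and angular speed of detector_arm below 0.05 rad/s and distance between sample_vial and pivot below 0.005 m and angle between sample_vial's own z axis and vertical below 0.15 rad and distance of index_tip from where it was at the start of the episode below 0.004 m and distance of each of vial_2, vial_3, timer, petri_1, beaker_100, wash_bottle, reagent_white from where it was at the start of the episode below 0.015 m and angle between each of vial_2, vial_3, timer, petri_1, beaker_100, wash_bottle, reagent_white's own z axis and vertical below 0.2 rad); the robot touches nothing.
It fails at once if The clamp is overtightened: the foot presses on the ring with more than 80 N (contact force between clamp_foot and detector_arm above 80 N).
It fails at once if The arm is dragged round while the clamp grips (foot pressing with more than 15 N, arm turning faster than 0.12 rad/s) (contact force between clamp_foot and detector_arm above 15 N and angular speed of detector_arm above 0.12 rad/s).
It fails at once if The sample vial is lifted, pushed or tipped in its holder (not (distance between sample_vial and pivot below 0.005 m and angle between sample_vial's own z axis and vertical below 0.15 rad)).
It fails at once if The red index is shifted by 4 mm or more (distance of index_tip from where it was at the start of the episode above 0.004 m).
It fails at once if A bystander is pushed 15 mm or tipped (not (distance of each of vial_2, vial_3, timer, petri_1, beaker_100, wash_bottle, reagent_white from where it was at the start of the episode below 0.015 m and angle between each of vial_2, vial_3, timer, petri_1, beaker_100, wash_bottle, reagent_white's own z axis and vertical below 0.2 rad)).
It also fails if it takes over 58 s, if anything falls off the work surface, if the arm or the gripper's body presses on something with over 40 N, if the wrist force passes 120 N, or if a joint passes its speed limit or range.

## Robot

A 7-joint arm with a two-finger parallel gripper is mounted at the origin on a cart in front of the work surface, level with it; the furniture and walls round the work are solid. World frame = base frame: x ahead of the robot, y to its left, z up, the work surface at z = 0. Lengths are in mm, angles in rad, forces in N, time in s.
With the tool pointing down it reaches from about 400 to 875 mm from the base axis. Payload 4.4 kg.
Tool frame: the origin (TCP) lies at the very end of the fingers, on their centre line; the grasp point (between the pads) lies 19 mm behind it (ctrl.tcp_to_grasp is the distance from the TCP to the grasp point, in mm); z points along the fingers, y is the line along which they close (so a half turn about z gives the same grasp; the last joint's range is limited). The gripper opens to 85 mm and grips with 20 to 120 N. Pads are 22 mm wide; open, the fingers measure 114 mm over their backs; the gripper's body (76 mm by 85 mm) begins 54 mm behind the grasp point. The pads swing forward as they close: fully open they stand 13 mm farther back than shut.
Start: joints at [1.238, 0.628, 0.038, 1.517, -0.027, 0.996, -0.02], TCP at [171.397, -627.009, 231.313] pointing down, gripper open.
Joint ranges: [-3.06, 3.06], [-0.37, 2.12], [-1.25, 1.32], [0.18, 2.47], [-1.1, 4.24], [0.23, 1.98], [-2.94, 2.94]. Speed limits (rad/s): [2.57, 2.57, 3.14, 3.14, 3.14, 3.14, 3.14].

## Interface

Orientations are given as a rotation vector (axis times angle).
In Python, from bench import readout, capture, camera_info, ctrl, boxes_of gives the robot as it stands. The module is installed in compiled form; this text tells all that it offers.
- The arm moves only by the tool carry_out, never from a script. Its argument "commands" is a list of rows, each a list of 4 numbers: the shift along the tool's x, y, z in mm, then the turn about the tool's z in rad. A call has 1 to 5 rows; each row shifts and turns the commanded pose from where the row before left it, along the tool's axes as they then stand; what a row does not reach is not made up. A row lasts 1/10 s, in which the tool goes at most 50 mm and 8.59 degrees, less where a joint would pass 70% of its speed; a pose out of reach is approached as far as the arm can. A call is refused whole if a number of a shift passes 50 or a number of a turn 0.15, either way. A call with a gripper value outside its range is refused whole. "jaw" is the finger opening in mm, from 0 to 85.4, set as the call begins (left out, the last holds). The fingers move at their own pace and stop on an object; "newtons" is the grip in N (left out, the last holds). Time passes only in rows, so rows that do not move let the fingers close. It gives the time, the measured TCP pose, the force, the opening and the grip force at its end, in the units of the state.
- readout.state(): the state, without advancing time (a new reading comes with each control period).
- capture(name): name is "scene" or "top"; returns the picture (400x640x3 uint8, red, green, blue); there is no depth.
- camera_info(name): a dict with "K" (3x3 intrinsics, pixels), "R" (3x3) and "t" (3): a world point X has camera coordinates R X + t. Camera axes: x right, y down, z forward; pixel columns grow to the right and rows downward; lengths in mm; the calibration is good to about 2 mm. A picture is of the moment at which its call begins. camera_info takes no time and is no camera call.
- ctrl.finish_job(): hands the job in; it is judged then, once.
Trained networks look in the newest picture that a camera, given by its name, has taken for a name from the list of things; names that differ only in an ending like _2 or _b are one class to them, and where a whole thing is asked for, a point or a joint stands for the part that bears it (a point fixed in the world has none). Each returns a list of dicts, best first, with "conf" (0 to 1); they miss things now and then, are a little off and sometimes report something else, mostly with a low value. They report only what shows in the picture. A call takes as long as a camera call.
- boxes_of(camera, target): "centre" ([x, y, z] in mm, in world coordinates, good to about 4 mm: the middle of the surface that is visible of it).
The state is a dict: "clock": time; "joints": joint angles; "joint_velocities": joint speeds; "effort": joint torques, N m; "eef_pos": TCP position; "eef_rot": TCP orientation; "contact_force": force on the tool from outside, world axes, zero at the start; "torque": the same for the moment, N m; "finger_gap": finger opening in mm; "grasp_force": force on a finger pad.
Only numpy, scipy, OpenCV 4.12 (cv2) and the standard library are available. Lean on these libraries where they do the work, as an engineer would, in place of code of your own. Each camera call takes 0.05 s, during which the arm holds its last target. There are 200 camera calls.

## Working session

There is one attempt and no reset: what is moved stays moved. The work goes in short steps, Python scripts to look and compute and a tool call to move; the robot and the scene stay as the last step left them, time stands still between calls to the robot, and variables do not carry over. Pictures are saved under pics/ and viewed, at most 10 in all, crops included, and the job is handed in when it is done.

Besides the shell and the picture viewer there is one more tool, called after "Emit:" as name(argument=value, ...), one argument or row to a line, values as JSON. carry_out: Moves the arm, as the interface text tells. Its arguments: {"type":"object","properties":{"commands":{"type":"array","items":{"type":"array","items":{"type":"number"}}},"jaw":{"type":"number"},"newtons":{"type":"number"}},"required":["commands"]}

```bash
mkdir -p pics; ls
python3 - <<'E'
from bench import *
import cv2
s=readout.state(); print({k:s[k] for k in('clock','eef_pos','eef_rot','contact_force','finger_gap')})
for c in('scene','top'):
    im=capture(c); cv2.imwrite(f'pics/{c}0.png',im[:,:,::-1]); i=camera_info(c); print(c,i['K'],i['R'],i['t'])
for n in('goniometer','sample_vial','lever_grip','detector_head','pointer_tip','index_tip','clamp_foot'):
    for c in('top','scene'):
        print(n,c,[([round(float(v)) for v in d['centre']],round(d['conf'],2)) for d in boxes_of(c,n)[:2]])
E
```

```text
pics
{'clock': 0.0, 'eef_pos': array([ 171.24501601, -626.38279496,  230.38968142]), 'eef_rot': array([-3.11181423e+00, -4.17610121e-01,  4.03818262e-04]), 'contact_force': array([ 0.24813494, -0.5000023 , -1.24670829]), 'finger_gap': 85.58128886540545}
scene [[427.03150833   0.         324.00510844]
 [  0.         427.03150833 198.25382631]
 [  0.           0.           1.        ]] [[-0.77836682 -0.62779367 -0.00449454]
 [-0.39099106  0.49034466 -0.77890186]
 [ 0.49119353 -0.60451404 -0.62712972]] [425.89356649 262.17330264 852.45129488]
top [[392.11214731   0.         320.52685002]
 [  0.         392.11214731 193.55408369]
 [  0.           0.           1.        ]] [[ 0.00570284 -0.99988492  0.01405823]
 [-0.99048258 -0.00758145 -0.13742915]
 [ 0.13751992 -0.01314069 -0.99041183]] [  -6.51413202  548.9548354  1270.0908421 ]
goniometer top [([558, -68, 13], 0.57)]
goniometer scene [([543, -42, 14], 0.88), ([554, -345, 14], 0.56)]
sample_vial top [([564, -74, 68], 0.54)]
sample_vial scene [([565, -67, 63], 0.53)]
lever_grip top [([629, -96, 78], 0.49)]
lever_grip scene [([627, -88, 70], 0.48)]
detector_head top [([546, -65, 27], 0.91)]
detector_head scene [([528, -54, 32], 0.68), ([498, 334, 32], 0.65)]
pointer_tip top [([545, -69, 32], 0.78)]
pointer_tip scene [([527, -54, 29], 0.93)]
index_tip top [([602, 346, 34], 0.57)]
index_tip scene []
clamp_foot top []
clamp_foot scene []
```

Run:
```python
import cv2
a=cv2.imread('pics/top0.png'); 
c=cv2.resize(a[120:300,230:470],None,fx=3.3,fy=3.3,interpolation=cv2.INTER_CUBIC); cv2.imwrite('pics/topc.png',c)
a=cv2.imread('pics/scene0.png');cv2.imwrite('pics/scenec.png',a)
```

```text
(no output)
```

View pics/scene0.png

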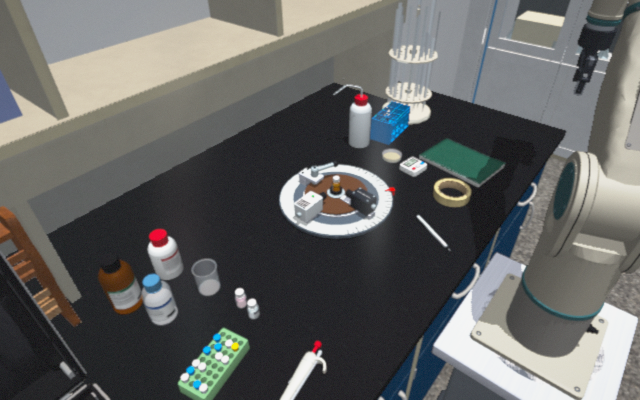

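View pics/topc.png

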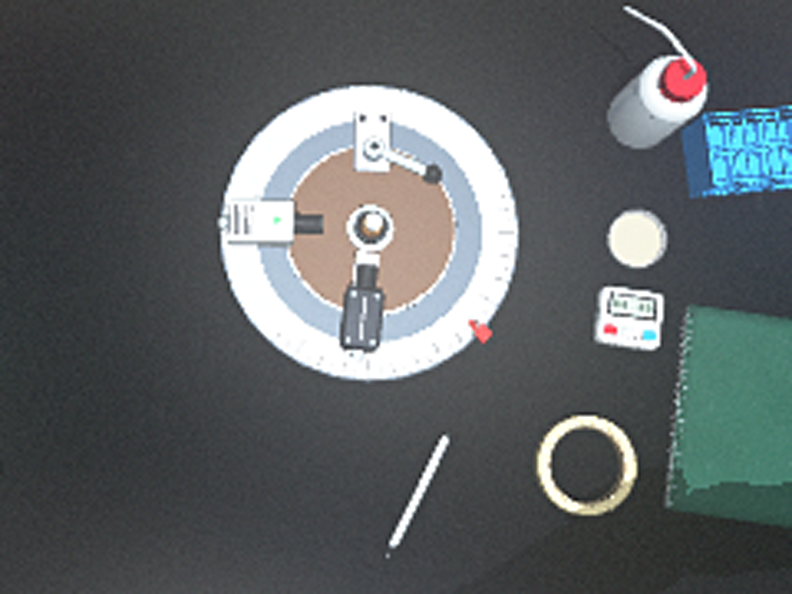

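The top view (crop, ×3.3) shows the clamp hub at (375,149), the ball at (433,174), the detector at (361,318), the red index at (480,328) and the plate centre near (369,232). Next I'll turn these pixels into positions.

```bash
cat > h.py <<'E'
import numpy as np, cv2
from bench import *
from scipy.optimize import least_squares
def proj(c,X):
    i=camera_info(c); p=(np.atleast_2d(X)@i['R'].T+i['t'])@i['K'].T; return p[:,:2]/p[:,2:]
def plane(c,uv,z):
    i=camera_info(c); uv=np.atleast_2d(uv); d=np.c_[uv,np.ones(len(uv))]@np.linalg.inv(i['K']).T@i['R']
    o=-i['R'].T@i['t']; return o+d*((z-o[2])/d[:,2])[:,None]
def red(im,c,lo,hi,z):
    f=im.astype(float); w=np.clip(f[...,0]-np.maximum(f[...,1],f[...,2])-40,0,None)
    w[:lo[1]]=0; w[hi[1]:]=0; w[:,:lo[0]]=0; w[:,hi[0]:]=0
    v,u=np.nonzero(w); q=np.average(np.c_[u,v],axis=0,weights=w[v,u]); return q,plane(c,q,z)[0],len(u)
E
python3 - <<'E'
from h import *
def rim(c,lo,hi):
    im=cv2.imread(f'pics/{c}0.png'); g=cv2.cvtColor(im,cv2.COLOR_BGR2GRAY); m=np.zeros_like(g); m[lo[1]:hi[1],lo[0]:hi[0]]=(g>110)[lo[1]:hi[1],lo[0]:hi[0]]
    k=max(cv2.findContours(m,cv2.RETR_EXTERNAL,cv2.CHAIN_APPROX_NONE)[0],key=cv2.contourArea)[:,0]
    P=plane(c,k,16)[:,:2]
    r=least_squares(lambda p:np.hypot(*(P-p[:2]).T)-p[2],[560,-70,155],loss='soft_l1'); return r.x,np.median(abs(r.fun))
print(rim('top',(290,140),(395,240)),rim('scene',(275,150),(398,240)))
im=cv2.imread('pics/top0.png')[:,:,::-1]; print(red(im,'top',(360,205),(390,235),22))
im=cv2.imread('pics/scene0.png')[:,:,::-1]; print(red(im,'scene',(375,175),(405,200),22))
f=lambda x,y:(230+(x+.5)/3.3-.5,120+(y+.5)/3.3-.5)
print('hub',plane('top',f(375,149),79),'ball',plane('top',f(433,174),71+6),'lamp',plane('top',f(262,222),75),'head',plane('top',f(362,318),76),'vial',plane('top',f(374,222),80))
a=cv2.imread('pics/scene0.png'); cv2.imwrite('pics/sc.png',cv2.resize(a[145:240,270:405],None,fx=5.9,fy=5.9,interpolation=cv2.INTER_CUBIC))
a=cv2.imread('pics/top0.png'); cv2.imwrite('pics/tc.png',cv2.resize(a[140:240,290:395],None,fx=5.9,fy=5.9,interpolation=cv2.INTER_CUBIC))
E
```

```text
(array([566.65652328, -74.55486686, 152.44909798]), np.float64(0.7719435349492016)) (array([564.82297182, -72.0361914 , 153.34657022]), np.float64(0.8823922419024939))
(array([375.36330106, 220.04518211]), array([ 462.95545651, -187.40784876,   22.        ]), 26)
(array([391.26294046, 189.32952612]), array([ 458.08039144, -184.54870331,   22.        ]), 49)
hub [[638.6570642  -76.10987083  79.        ]] ball [[ 614.36092202 -133.62510715   77.        ]] lamp [[565.28742795  35.04516322  75.        ]] head [[471.27317554 -63.26829938  76.        ]] vial [[565.37548124 -74.88902151  80.        ]]
```

View pics/sc.png

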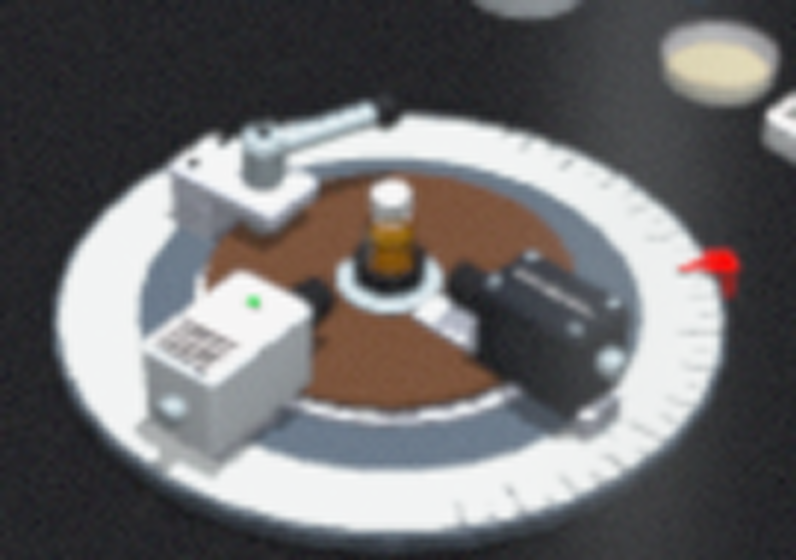

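View pics/tc.png

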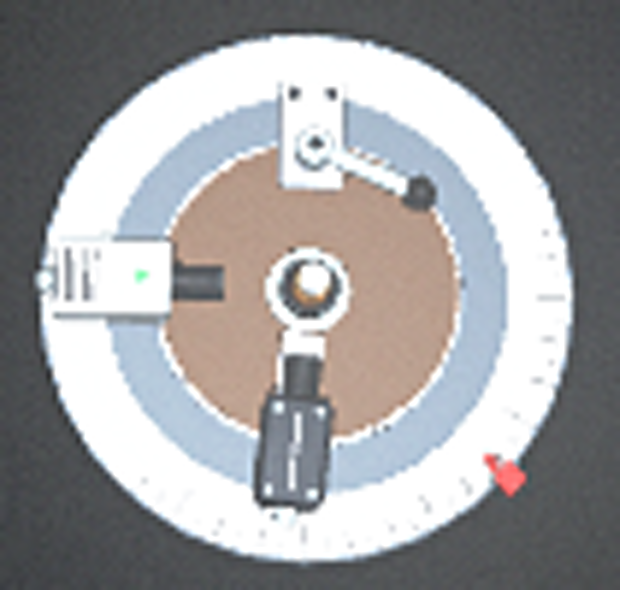

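```bash
cat >> h.py <<'E'
from scipy.spatial.transform import Rotation as Ro
def pose():
    s=readout.state(); x=Ro.from_rotvec(s['eef_rot']).as_matrix()[:,0]; return s,s['eef_pos'],np.arctan2(x[1],x[0])
def rows(P,H,P0=None,H0=None):
    "rows through poses P (n,3), H (n,) ; tool z down, heading H of tool x"
    if P0 is None: _,P0,H0=pose()
    for p,h in zip(P,H):
        d=p-P0; c,s=np.cos(H0),np.sin(H0)
        print([round(float(v),1) for v in(d[0]*c+d[1]*s, d[0]*s-d[1]*c, -d[2])]+[round(float(H0-h),3)]); P0,H0=p,h
def line(p,h,n):
    _,a,b=pose(); t=np.arange(1,n+1)/n
    rows(a+np.outer(t,np.array(p)-a), b+t*(h-b))
E
python3 - <<'E'
from h import *
print(pose()[1:]); line((621.2,-119.2,232),1.168,20)
E
```

```text
(array([ 171.40363074, -626.99314824,  231.31566285]), np.float64(0.2667460406326016))
[28.4, -18.6, -0.0, -0.045]
[29.2, -17.3, -0.0, -0.045]
[29.9, -15.9, -0.0, -0.045]
[30.6, -14.6, -0.0, -0.045]
[31.3, -13.2, -0.0, -0.045]
[31.8, -11.8, -0.0, -0.045]
[32.3, -10.3, -0.0, -0.045]
[32.7, -8.8, -0.0, -0.045]
[33.1, -7.4, -0.0, -0.045]
[33.4, -5.9, -0.0, -0.045]
[33.6, -4.3, -0.0, -0.045]
[33.8, -2.8, -0.0, -0.045]
[33.9, -1.3, -0.0, -0.045]
[33.9, 0.2, -0.0, -0.045]
[33.9, 1.8, -0.0, -0.045]
[33.8, 3.3, -0.0, -0.045]
[33.6, 4.8, -0.0, -0.045]
[33.3, 6.3, -0.0, -0.045]
[33.0, 7.8, -0.0, -0.045]
[32.6, 9.3, -0.0, -0.045]
```

Emit:
carry_out(
  commands=[
    [28.4,-18.6,0,-0.045],
    [29.2,-17.3,0,-0.045],
    [29.9,-15.9,0,-0.045],
    [30.6,-14.6,0,-0.045],
    [31.3,-13.2,0,-0.045],
  ],
  jaw=40,
)

```text
clock: 1.3
eef_pos: [284.6, -499.0, 231.5]
eef_rot: [3.046, 0.767, 0.0]
contact_force: [-0.2, -0.3, -0.1]
finger_gap: 39.7
grasp_force: 0.0
```

Emit:
carry_out(
  commands=[
    [31.8,-11.8,0,-0.045],
    [32.3,-10.3,0,-0.045],
    [32.7,-8.8,0,-0.045],
    [33.1,-7.4,0,-0.045],
    [33.4,-5.9,0,-0.045],
  ],
)

```text
clock: 1.8
eef_pos: [397.1, -372.1, 231.6]
eef_rot: [2.941, 1.104, 0.0]
contact_force: [0.7, -0.2, 0.7]
finger_gap: 40.1
grasp_force: 0.0
```

Emit:
carry_out(
  commands=[
    [33.6,-4.3,0,-0.045],
    [33.8,-2.8,0,-0.045],
    [33.9,-1.3,0,-0.045],
    [33.9,0.2,0,-0.045],
    [33.9,1.8,0,-0.045],
  ],
)

```text
clock: 2.3
eef_pos: [509.6, -245.3, 231.5]
eef_rot: [2.798, 1.427, 0.0]
contact_force: [0.9, -0.6, 0.1]
finger_gap: 40.0
grasp_force: 0.0
```

Emit:
carry_out(
  commands=[
    [33.8,3.3,0,-0.045],
    [33.6,4.8,0,-0.045],
    [33.3,6.3,0,-0.045],
    [33.0,7.8,0,-0.045],
    [32.6,9.3,0,-0.045],
  ],
)

```text
clock: 2.8
eef_pos: [622.3, -118.5, 231.4]
eef_rot: [2.62, 1.733, 0.0]
contact_force: [0.0, -0.7, -0.7]
finger_gap: 39.8
grasp_force: 0.0
```

Emit:
carry_out(
  commands=[
    [0,0,0,0],
    [0,0,0,0],
  ],
)

```text
clock: 3.0
eef_pos: [621.6, -118.7, 231.1]
eef_rot: [-2.62, -1.732, 0.001]
contact_force: [0.0, -0.0, -0.3]
finger_gap: 39.9
grasp_force: 0.0
```

Emit:
carry_out(
  commands=[
    [0,4,40,0],
    [0,0,40,0],
    [0,0,40,0],
    [0,0,33,0],
    [0,0,20,0],
  ],
)

```text
clock: 3.5
eef_pos: [622.4, -123.1, 55.6]
eef_rot: [-2.623, -1.726, 0.007]
contact_force: [-0.6, -0.3, -0.8]
finger_gap: 40.2
grasp_force: 0.0
```

Run:
```python
from h import *
print(pose())
for c,(x,y,w,h) in {'scene':(270,100,150,140),'top':(290,110,130,120)}.items():
    im=capture(c)[:,:,::-1]; cv2.imwrite(f'pics/{c}1.png',im); a=im[y:y+h,x:x+w]; cv2.imwrite(f'pics/{c}1c.png',cv2.resize(a,(w*4,h*4),interpolation=cv2.INTER_CUBIC))
a,b=[cv2.imread(f'pics/{c}1c.png') for c in('scene','top')]; H=480; b=cv2.copyMakeBorder(b,0,560-480,0,0,cv2.BORDER_CONSTANT)
cv2.imwrite('pics/both1.png',cv2.resize(np.hstack([a,b]),(800,int(800*560/1120))))
```

```text
({'clock': 3.5, 'joints': array([ 0.25586606,  0.83121648, -0.17724535,  1.68502746,  0.21954629,
        0.6492883 , -0.44734666]), 'joint_velocities': array([-0.04289529,  0.256261  ,  0.06757661,  0.05481285,  0.06977252,
       -0.34823425, -0.06020782]), 'effort': array([ 9.39353742e-02, -6.07684422e+01, -2.27411918e+00, -1.36338347e+01,
       -4.10771684e-02,  2.05520857e-01,  3.84356850e-02]), 'eef_pos': array([ 622.41180159, -123.05210807,   55.59401325]), 'eef_rot': array([-2.62269427, -1.7262001 ,  0.00665255]), 'contact_force': array([-0.61144372, -0.28240692, -0.83866963]), 'torque': array([ 0.01970436, -0.00257502, -0.02637801]), 'grasp_force': 0.0, 'finger_gap': 40.234427636677864}, array([ 622.41180159, -123.05210807,   55.59401325]), np.float64(1.1642106937598222))
```

View pics/both1.png

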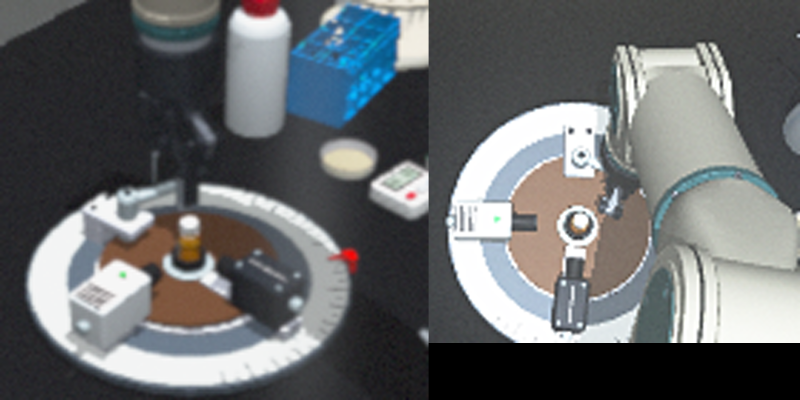

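The scene view shows the lever at (150,193) between the fingers, with the near finger at (190,185). I'll close softly, biased to the loosening side.

Emit:
carry_out(
  commands=[
    [0,0,0,0],
    [0,0,0,0],
    [0,0,0,0],
    [0,0,0,0],
    [0,0,0,0],
  ],
  jaw=6,
  newtons=20,
)

```text
clock: 4.1
eef_pos: [624.7, -122.1, 59.3]
eef_rot: [2.622, 1.729, -0.002]
contact_force: [-4.3, -2.2, 4.1]
finger_gap: 16.2
grasp_force: 19.2
```

```bash
cat >> h.py <<'E'
AX=np.array([640,-75.])
def lev(ax=AX):
    s,p,h=pose(); r=(p[:2]-ax)/1000; f=s['contact_force']; T=s['torque'][2]+r[0]*f[1]-r[1]*f[0]
    print('t',round(s['clock'],2),'p',p.round(1),'h',round(h,4),'R',(np.hypot(*r)*1e3).round(1),'ang',round(float(np.arctan2(r[1],r[0])),4),'F',f.round(1),'Mz',round(s['torque'][2],3),'T',round(T,3),'Neq',round(T/.048,1),'gap',round(s['finger_gap'],1),'grip',round(s['grasp_force'],1))
E
python3 -c "
from h import *
lev()"
```

```text
t 4.1 p [ 624.7 -122.1   59.3] h 1.1663 R 49.5 ang -1.8855 F [-4.3 -2.2  4.1] Mz -0.009 T -0.178 Neq -3.7 gap 16.2 grip 19.2
```

Emit:
carry_out(
  commands=[
    [0,0,0,0],
    [0,0,0,0],
    [4,1,0,0],
    [5,0,0,0],
    [0,0,0,-0.05],
  ],
  jaw=32,
)

```text
clock: 4.6
eef_pos: [630.7, -111.1, 58.5]
eef_rot: [-2.575, -1.799, -0.003]
contact_force: [-0.6, -0.6, 0.2]
finger_gap: 32.1
grasp_force: 0.0
```

Emit:
carry_out(
  commands=[
    [0,0,0,0],
    [0,0,0,0],
    [0,0,0,0],
    [0,0,0,0],
    [0,0,0,0],
  ],
  jaw=4,
  newtons=30,
)

```text
clock: 5.1
eef_pos: [629.1, -112.1, 58.3]
eef_rot: [-2.576, -1.795, 0.0]
contact_force: [-3.6, 3.6, 3.9]
finger_gap: 9.5
grasp_force: 29.3
```

```bash
python3 -c "
from h import *
lev()"
```

```text
t 5.1 p [ 629.1 -112.1   58.3] h 1.2173 R 38.7 ang -1.8577 F [-3.6  3.6  3.9] Mz 0.141 T -0.032 Neq -0.7 gap 9.5 grip 29.3
```

Emit:
carry_out(
  commands=[
    [0.2,2.3,0,-0.06],
    [0.2,2.3,0,-0.06],
    [0.2,2.3,0,-0.06],
    [0.2,2.3,0,-0.06],
    [0.2,2.3,0,-0.06],
  ],
)

```text
clock: 5.6
eef_pos: [640.2, -114.3, 58.2]
eef_rot: [-2.278, -2.161, 0.001]
contact_force: [-3.7, 3.7, 3.2]
finger_gap: 9.4
grasp_force: 29.2
```

```bash
python3 -c "
from h import *
lev()"
```

```text
t 5.6 p [ 640.2 -114.3   58.2] h 1.5182 R 39.3 ang -1.5663 F [-3.7  3.7  3.2] Mz -0.142 T -0.285 Neq -5.9 gap 9.4 grip 29.2
```

Emit:
carry_out(
  commands=[
    [0.2,2.3,0,-0.06],
    [0.2,2.3,0,-0.06],
    [0.2,2.3,0,-0.06],
    [0.2,2.3,0,-0.06],
    [0.2,2.3,0,-0.06],
  ],
)

```text
clock: 6.1
eef_pos: [652.1, -113.1, 58.2]
eef_rot: [-1.931, -2.477, -0.0]
contact_force: [-3.2, 2.1, 1.9]
finger_gap: 9.4
grasp_force: 29.3
```

```bash
python3 -c "
from h import *
lev()"
```

```text
t 6.1 p [ 652.1 -113.1   58.2] h 1.8175 R 40.0 ang -1.2627 F [-3.2  2.1  1.9] Mz -0.159 T -0.258 Neq -5.4 gap 9.4 grip 29.3
```

Emit:
carry_out(
  commands=[
    [0.3,2.3,0,-0.06],
    [0.3,2.3,0,-0.06],
    [0.3,2.3,0,-0.06],
    [0.3,2.3,0,-0.06],
    [0.3,2.3,0,-0.06],
  ],
)

```text
clock: 6.6
eef_pos: [663.2, -108.6, 58.2]
eef_rot: [1.54, 2.737, 0.0]
contact_force: [0.5, 0.1, -0.6]
finger_gap: 9.6
grasp_force: 29.3
```

```bash
python3 -c "
from h import *
lev()"
```

```text
t 6.6 p [ 663.2 -108.6   58.2] h 2.1167 R 40.8 ang -0.9667 F [ 0.5  0.1 -0.6] Mz -0.299 T -0.28 Neq -5.8 gap 9.6 grip 29.3
```

Emit:
carry_out(
  commands=[
    [0.3,2.3,0,-0.06],
    [0.3,2.3,0,-0.06],
    [0.3,2.3,0,-0.06],
    [0.3,2.3,0,-0.06],
    [0,0,0,0],
  ],
)

```text
clock: 7.1
eef_pos: [671.0, -102.5, 58.3]
eef_rot: [1.203, 2.898, 0.002]
contact_force: [3.9, -0.9, -2.4]
finger_gap: 9.8
grasp_force: 29.2
```

```bash
python3 -c "
from h import *
lev()"
```

```text
t 7.1 p [ 671.  -102.5   58.3] h 2.3548 R 41.4 ang -0.7248 F [ 3.9 -0.9 -2.4] Mz -0.184 T -0.103 Neq -2.2 gap 9.8 grip 29.2
```

Emit:
carry_out(
  commands=[
    [0.3,2.3,0,-0.06],
    [0.3,2.3,0,-0.06],
    [0,0,0,0],
  ],
)

```text
clock: 7.4
eef_pos: [674.2, -99.0, 58.3]
eef_rot: [1.027, 2.964, 0.001]
contact_force: [5.5, -1.3, -3.4]
finger_gap: 9.4
grasp_force: 29.3
```

```bash
python3 -c "
from h import *
lev(); print(readout.state()['joints'])"
```

```text
t 7.4 p [674.2 -99.   58.3] h 2.4743 R 41.7 ang -0.6115 F [ 5.5 -1.3 -3.4] Mz -0.238 T -0.15 Neq -3.1 gap 9.4 grip 29.3
[ 0.39184768  0.92572728 -0.52483105  1.54269467  0.57636359  0.82650158
  0.54773134]
```

Emit:
carry_out(
  commands=[
    [0,0,0,0],
    [0,0,0,0],
    [0,0,0,0],
    [0,0,-30,0],
    [0,0,-50,0],
  ],
  jaw=34,
)

```text
clock: 7.9
eef_pos: [668.8, -97.6, 135.5]
eef_rot: [-1.022, -2.962, 0.004]
contact_force: [1.1, -0.3, -0.2]
finger_gap: 33.5
grasp_force: 0.0
```

```bash
python3 -c "
from h import *
c=np.array([565.7,-73.5]); a=np.radians(173.3)
_,p,h=pose(); print(p,h); q=c+96*np.array([np.cos(a),np.sin(a)]); print(q)
line((*q,145),a-np.pi,20)"
```

```text
[668.77323337 -97.64548115 135.51227742] 2.47691272446662
[470.35561764 -62.29960924]
[8.9, -4.7, -0.5, 0.13]
[8.2, -5.8, -0.5, 0.13]
[7.4, -6.9, -0.5, 0.13]
[6.4, -7.8, -0.5, 0.13]
[5.4, -8.5, -0.5, 0.13]
[4.2, -9.1, -0.5, 0.13]
[3.0, -9.6, -0.5, 0.13]
[1.8, -9.9, -0.5, 0.13]
[0.5, -10.1, -0.5, 0.13]
[-0.9, -10.0, -0.5, 0.13]
[-2.1, -9.8, -0.5, 0.13]
[-3.4, -9.5, -0.5, 0.13]
[-4.6, -9.0, -0.5, 0.13]
[-5.7, -8.3, -0.5, 0.13]
[-6.7, -7.5, -0.5, 0.13]
[-7.7, -6.6, -0.5, 0.13]
[-8.4, -5.5, -0.5, 0.13]
[-9.1, -4.4, -0.5, 0.13]
[-9.6, -3.2, -0.5, 0.13]
[-9.9, -1.9, -0.5, 0.13]
```

```bash
python3 -c "
from h import *
line((470.4,-62.3,140),3.025,10)"
```

```text
[17.8, -9.5, -0.4, -0.055]
[18.3, -8.5, -0.4, -0.055]
[18.7, -7.5, -0.4, -0.055]
[19.1, -6.4, -0.4, -0.055]
[19.4, -5.4, -0.4, -0.055]
[19.7, -4.3, -0.4, -0.055]
[19.9, -3.2, -0.4, -0.055]
[20.0, -2.1, -0.4, -0.055]
[20.1, -1.0, -0.4, -0.055]
[20.1, 0.1, -0.4, -0.055]
```

Emit:
carry_out(
  commands=[
    [17.8,-9.5,-0.4,-0.055],
    [18.3,-8.5,-0.4,-0.055],
    [18.7,-7.5,-0.4,-0.055],
    [19.1,-6.4,-0.4,-0.055],
    [19.4,-5.4,-0.4,-0.055],
  ],
  jaw=62,
)

```text
clock: 8.4
eef_pos: [571.5, -79.9, 140.5]
eef_rot: [-0.605, -3.083, 0.001]
contact_force: [0.7, 0.9, -0.0]
finger_gap: 61.9
grasp_force: 0.0
```

Emit:
carry_out(
  commands=[
    [19.7,-4.3,-0.4,-0.055],
    [19.9,-3.2,-0.4,-0.055],
    [20.0,-2.1,-0.4,-0.055],
    [20.1,-1.0,-0.4,-0.055],
    [20.1,0.1,-0.4,-0.055],
  ],
)

```text
clock: 8.9
eef_pos: [472.5, -62.4, 142.5]
eef_rot: [0.177, 3.136, -0.001]
contact_force: [0.4, 0.1, -0.1]
finger_gap: 62.2
grasp_force: 0.0
```

Emit:
carry_out(
  commands=[
    [0,0,0,0],
    [0,0,25,0],
    [0,0,25,0],
    [0,0,0,0],
  ],
)

```text
clock: 9.3
eef_pos: [472.6, -62.7, 90.4]
eef_rot: [-0.182, -3.133, 0.001]
contact_force: [-0.2, 0.6, 0.1]
finger_gap: 61.9
grasp_force: 0.0
```

Run:
```python
from h import *
print(pose()[1:], readout.state()['joints'],readout.state()['contact_force'])
im=capture('scene')[:,:,::-1]; cv2.imwrite('pics/s2.png',cv2.resize(im[120:240,250:410],None,fx=5,fy=5,interpolation=cv2.INTER_CUBIC))
```

```text
(array([472.5739922 , -62.70009581,  90.42022916]), np.float64(3.025760067284964)) [ 0.50015418  0.69831063 -0.63962555  2.09989725  0.75948644  0.59125835
  0.7680512 ] [-0.17475695  0.57286033  0.07885411]
```

View pics/s2.png

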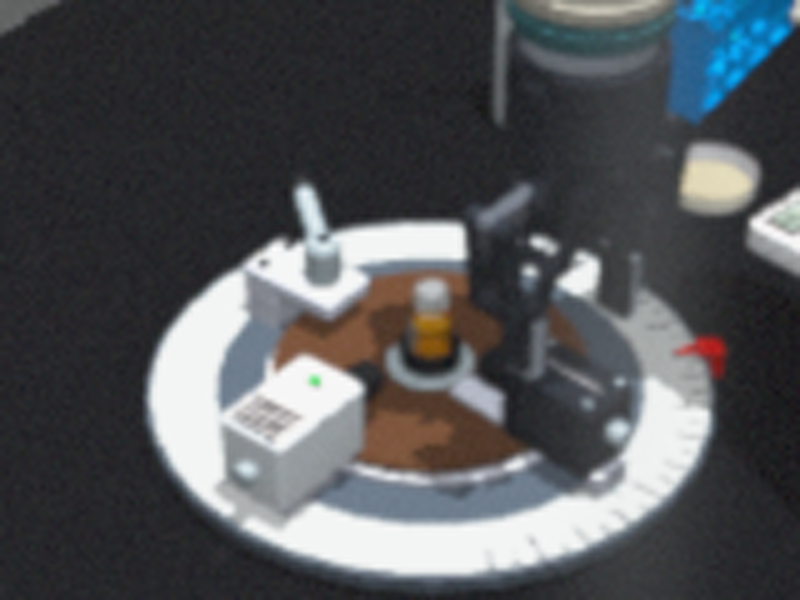

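Emit:
carry_out(
  commands=[
    [0,0,10,0],
    [0,0,8,0],
    [0,0,6,0],
    [0,0,4,0],
  ],
)

```text
clock: 9.75
eef_pos: [473.5, -62.4, 64.0]
eef_rot: [0.18, 3.136, -0.0]
contact_force: [-0.2, 0.0, -1.4]
finger_gap: 62.1
grasp_force: 0.0
```

Emit:
carry_out(
  commands=[
    [0,0,7,0],
    [0,0,7,0],
    [0,0,0,0],
  ],
)

```text
clock: 10.05
eef_pos: [472.9, -62.4, 49.5]
eef_rot: [-0.18, -3.135, 0.0]
contact_force: [0.1, -0.2, 0.8]
finger_gap: 61.9
grasp_force: 0.0
```

Emit:
carry_out(
  commands=[
    [0,0,0,0],
    [0,0,0,0],
    [0,0,0,0],
    [0,0,0,0],
    [0,0,0,0],
  ],
  jaw=30,
  newtons=25,
)

```text
clock: 10.55
eef_pos: [473.6, -62.2, 50.6]
eef_rot: [0.179, 3.136, 0.0]
contact_force: [0.3, 1.1, 1.5]
finger_gap: 37.3
grasp_force: 25.9
```

Run:
```python
from h import *
s,p,h=pose(); print(p,h,s['contact_force'],s['torque'],s['finger_gap'],s['grasp_force'])
```

```text
[473.62116942 -62.15148281  50.56811562] 3.0272522866941944 [0.28860775 1.13735342 1.51796916] [0.23234281 0.12517907 0.17118557] 37.344923934514505 25.861298739910126
```

Run:
```python
from h import *
_,p,h=pose(); c=np.array([565.7,-73.3]); r=p[:2]-c; a0=np.arctan2(r[1],r[0]); R=np.hypot(*r); print(a0,h,R)
d=np.arange(1,4)*0.058
rows(np.c_[c[0]+R*np.cos(a0+d),c[1]+R*np.sin(a0+d),[p[2]]*3],h+d,p,h)
```

```text
3.021103344038502 3.0272522866941944 92.75128288560987
[-0.1, -5.4, -0.0, -0.058]
[-0.1, -5.4, -0.0, -0.058]
[-0.1, -5.4, -0.0, -0.058]
```

Emit:
carry_out(
  commands=[
    [-0.12,-5.4,0,-0.058],
    [-0.12,-5.4,0,-0.058],
    [-0.12,-5.4,0,-0.058],
    [-0.12,-5.4,0,-0.058],
    [-0.12,-5.4,0,-0.058],
  ],
)

```text
clock: 11.05
eef_pos: [474.5, -89.1, 50.6]
eef_rot: [-0.277, 3.128, 0.001]
contact_force: [0.7, 1.7, 0.5]
finger_gap: 37.6
grasp_force: 26.6
```

Emit:
carry_out(
  commands=[
    [-0.12,-5.4,0,-0.058],
    [-0.12,-5.4,0,-0.058],
    [-0.12,-5.4,0,-0.058],
    [-0.12,-5.4,0,-0.058],
    [-0.12,-5.4,0,-0.058],
  ],
)

```text
clock: 11.55
eef_pos: [483.1, -114.9, 50.6]
eef_rot: [-0.725, 3.055, 0.001]
contact_force: [0.3, 2.3, 0.2]
finger_gap: 37.7
grasp_force: 26.5
```

Emit:
carry_out(
  commands=[
    [-0.12,-5.4,0,-0.058],
    [-0.12,-5.4,0,-0.058],
    [-0.12,-5.4,0,-0.058],
    [0,0,0,0],
    [0,0,0,0],
  ],
)

```text
clock: 12.05
eef_pos: [491.6, -128.7, 50.6]
eef_rot: [-0.984, 2.982, -0.001]
contact_force: [2.6, -0.2, 0.8]
finger_gap: 37.7
grasp_force: 26.6
```

Run:
```python
from h import *
s,p,h=pose(); print(p,h%6.2832,s['contact_force'],s['torque'],s['finger_gap'],s['grasp_force'],s['joints'])
for c,(x,y,w,hh) in {'scene':(300,150,110,90),'top':(290,140,110,110)}.items():
    im=capture(c)[:,:,::-1]; cv2.imwrite(f'pics/{c}3.png',im)
a=cv2.imread('pics/scene3.png')[165:225,340:405]; b=cv2.imread('pics/top3.png')[180:240,330:395]
cv2.imwrite('pics/both3.png',cv2.resize(np.hstack([a,b]),None,fx=6,fy=6,interpolation=cv2.INTER_CUBIC))
```

```text
[ 491.63341266 -128.72139188   50.57857187] 3.779294123134225 [ 2.59052919 -0.24535851  0.82187862] [ 0.1445148  -0.31828779  0.06424754] 37.72947629469834 26.587448716163635 [ 0.69166356  0.84661744 -0.76851702  2.03761376  0.98157071  0.67621703
  1.46926944]
```

View pics/both3.png

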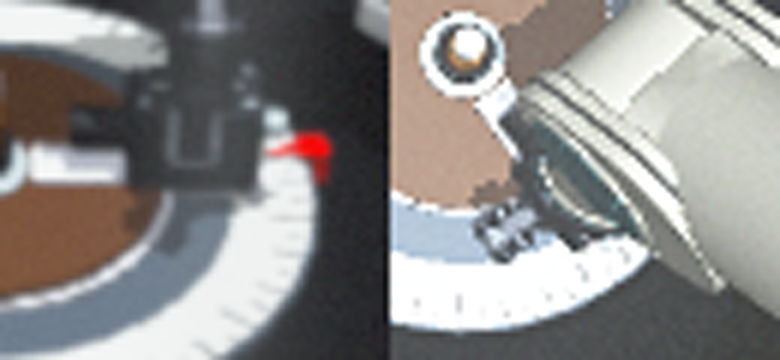

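Emit:
carry_out(
  commands=[
    [-0.12,-4.2,0,-0.045],
    [-0.12,-4.2,0,-0.045],
    [-0.12,-4.2,0,-0.045],
    [-0.12,-4.2,0,-0.045],
    [0,0,0,0],
  ],
)

```text
clock: 12.65
eef_pos: [502.8, -141.3, 50.6]
eef_rot: [-1.249, 2.881, -0.001]
contact_force: [3.2, -0.2, 2.0]
finger_gap: 37.7
grasp_force: 26.8
```

Emit:
carry_out(
  commands=[
    [0,0,0,0],
    [0,0,0,0],
    [0,0,0,0],
  ],
)

```text
clock: 12.95
eef_pos: [502.7, -141.2, 50.6]
eef_rot: [-1.25, 2.881, -0.001]
contact_force: [5.2, 0.3, 2.5]
finger_gap: 37.4
grasp_force: 26.7
```

Run:
```python
from h import *
s,p,h=pose(); print(p,h%6.2832,s['contact_force'],s['torque'])
```

```text
[ 502.69969767 -141.23393951   50.55605621] 3.9600218689743554 [5.18817712 0.29826761 2.53995896] [-0.02116328 -0.70708466 -0.16527377]
```

Emit:
carry_out(
  commands=[
    [0,0,0,0],
    [0,0,0,0],
    [0,0,0,0],
    [0,0,-20,0],
    [0,0,-40,0],
  ],
  jaw=62,
)

```text
clock: 13.45
eef_pos: [499.2, -141.1, 108.5]
eef_rot: [1.249, -2.876, -0.006]
contact_force: [0.5, -0.9, 0.3]
finger_gap: 61.8
grasp_force: 0.0
```

```bash
python3 -c "
from h import *
_,p,h=pose(); h%=2*np.pi; t=np.arange(1,11)/10
P=p+np.outer(t,np.array([520,150,190])-p); H=h+t*(2.6-h); rows(P,H,p,h)"
```

```text
[-22.7, 18.3, -8.1, 0.136]
[-20.0, 21.3, -8.1, 0.136]
[-16.9, 23.8, -8.1, 0.136]
[-13.5, 25.9, -8.1, 0.136]
[-9.9, 27.4, -8.1, 0.136]
[-6.1, 28.5, -8.1, 0.136]
[-2.2, 29.1, -8.1, 0.136]
[1.8, 29.1, -8.1, 0.136]
[5.7, 28.6, -8.1, 0.136]
[9.6, 27.6, -8.1, 0.136]
```

Emit:
carry_out(
  commands=[
    [-22.7,18.3,-8.1,0.136],
    [-20.0,21.3,-8.1,0.136],
    [-16.9,23.8,-8.1,0.136],
    [-13.5,25.9,-8.1,0.136],
    [-9.9,27.4,-8.1,0.136],
  ],
  jaw=36,
)

```text
clock: 13.95
eef_pos: [511.5, 5.3, 150.9]
eef_rot: [0.21, -3.133, 0.0]
contact_force: [0.4, 0.4, 0.1]
finger_gap: 36.1
grasp_force: 0.0
```

Emit:
carry_out(
  commands=[
    [-6.1,28.5,-8.1,0.136],
    [-2.2,29.1,-8.1,0.136],
    [1.8,29.1,-8.1,0.136],
    [5.7,28.6,-8.1,0.136],
    [9.6,27.6,-8.1,0.136],
  ],
)

```text
clock: 14.45
eef_pos: [522.0, 150.7, 191.3]
eef_rot: [-0.847, -3.024, 0.002]
contact_force: [0.2, -0.1, 0.3]
finger_gap: 36.2
grasp_force: 0.0
```

Run:
```python
from h import *
s,p,h=pose(); print(p,h%6.2832,s['joints'])
for c in('scene','top'):
    im=np.mean([capture(c).astype(float) for _ in range(4)],0).round().astype(np.uint8)[:,:,::-1]; cv2.imwrite(f'pics/{c}4.png',im)
a=cv2.imread('pics/scene4.png')[165:215,350:402]; b=cv2.imread('pics/top4.png')[190:240,340:392]
cv2.imwrite('pics/both4.png',cv2.resize(np.hstack([a,b]),None,fx=7.6,fy=7.6,interpolation=cv2.INTER_CUBIC))
print(red(cv2.imread('pics/scene4.png')[:,:,::-1],'scene',(375,175),(405,200),22)); print(red(cv2.imread('pics/top4.png')[:,:,::-1],'top',(360,205),(390,235),22))
```

```text
[521.95376141 150.69057161 191.31891226] 2.5953325019857325 [ 0.07023614  0.59107993 -0.61537553  1.8477549   0.44445942  0.84518996
  0.25731688]
(array([391.31268173, 189.36390069]), array([ 457.89109553, -184.50155815,   22.        ]), 48)
(array([375.41464471, 220.09228769]), array([ 462.79865704, -187.57817057,   22.        ]), 27)
```

View pics/both4.png

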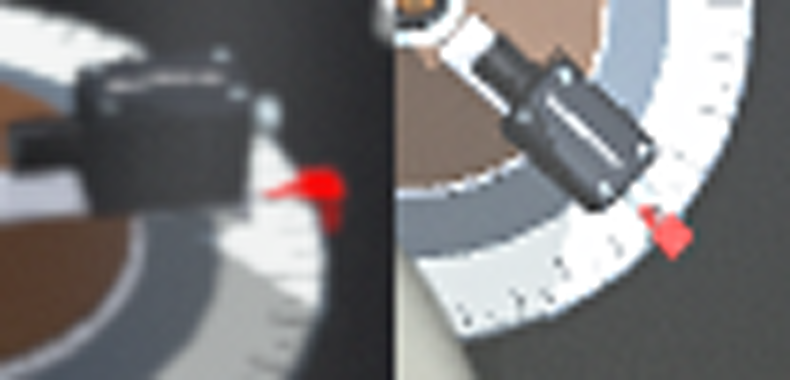

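Run:
```python
from h import *
C={'top':(566.66,-74.55),'scene':(564.82,-72.04)}
np.set_printoptions(linewidth=200)
for c in C:
    im=cv2.imread(f'pics/{c}4.png')[:,:,::-1].astype(np.float32)
    i=camera_info(c); print(c,'cam at',(-i['R'].T@i['t']).round())
    # polar resample at z, angle 3.87..4.05, r 122..164
    A=np.arange(3.88,4.05,.01); 
    for z,rs in((19.5,np.arange(126,136,3)),(22.5,np.arange(138,165,4))):
        print('z',z)
        for r in rs:
            P=np.c_[C[c][0]+r*np.cos(A),C[c][1]+r*np.sin(A),np.full(len(A),z)]
            uv=proj(c,P).astype(np.float32); v=cv2.remap(im,uv[None,:,0],uv[None,:,1],cv2.INTER_CUBIC)[0]
            redw=np.clip(v[:,0]-v[:,1:].max(1),0,None)
            k=np.clip(redw-25,0,None)
            print(r,'red' if z>20 else 'gray',(redw if z>20 else v.mean(1)).astype(int), 'ang',round(float((k*A).sum()/k.sum()),4) if k.sum()>0 else '')
```

```text
top cam at [ 369.   14. 1333.]
z 19.5
126 gray [ 93 111 105  78  71 102 116  91  64  73  87  88  95 109 103  85  83] ang 
129 gray [237 255 265 241 228 236 241 202 173 175 185 200 227 247 229 199 179] ang 
132 gray [254 255 260 258 256 256 250 234 223 225 238 254 265 271 262 247 241] ang 
135 gray [254 255 254 254 256 257 256 245 232 231 243 256 260 255 247 236 227] ang 
z 22.5
138 red [  0   0   0   0   0   0  11  44  87 106  76  34   0   0   0   0   0] ang 3.9686
142 red [  0   0   0   0   0   0  31  93 135 141 110  59  14   0   0   0   0] ang 3.9673
146 red [  0   0   0   0   0  11  79 141 131  86  49  20   8   7   0   0   0] ang 3.9568
150 red [  0   0   0   0   9  71 129 156 143 135 133 125 127 118  62   3   0] ang 3.9731
154 red [  0   0   0   0  48 124 148 139 139 144 146 154 168 135  34   0   0] ang 3.9706
158 red [  0   0   0   9  70 145 162 145 141 141 137 142 148 114  29   0   0] ang 3.9665
162 red [  0   0   0  14  77 135 138 119 117 117 127 149 128  73  11   0   0] ang 3.965
scene cam at [ 15. 654. 741.]
z 19.5
126 gray [148 141 142 141 133 121 109  96  84  77  73  69  6
[... 203 characters left out ...]
42 244 245 240 229 220 210 202 199 200 205 213 223 227 225 214 202] ang 
z 22.5
138 red [  0   0   0  12  44  77 100  94  63  29   4   0   0   0   0   0   0] ang 3.9427
142 red [  0   0   0  15  49  87 116 121 103  69  39  18   7   0   0   0   0] ang 3.9481
146 red [  0   0   5  29  62  93 123 145 148 132  97  52  16   1   0   0   0] ang 3.9545
150 red [ 10  18  36  80 124 162 195 204 200 197 182 148 106  72  41  16   1] ang 3.9588
154 red [ 74  76  96 140 184 223 240 236 234 242 243 227 197 160 117  70  40] ang 3.96
158 red [111 112 131 166 207 237 245 238 236 241 242 222 195 157 105  65  33] ang 3.9551
162 red [ 37  44  69 105 146 186 208 215 214 211 199 180 154 117  81  52  21] ang 3.9604
```

```bash
sed -i 's/AX=np.array(.*/AX=np.array([642.5,-74.5])/' h.py; python3 -c "
from h import *
line((674.2,-99,140),2.474,10)"
```

```text
[-25.7, -13.3, 5.1, 0.013]
[-25.9, -13.0, 5.1, 0.013]
[-26.1, -12.7, 5.1, 0.013]
[-26.2, -12.4, 5.1, 0.013]
[-26.4, -12.0, 5.1, 0.013]
[-26.5, -11.7, 5.1, 0.013]
[-26.7, -11.4, 5.1, 0.013]
[-26.8, -11.0, 5.1, 0.013]
[-27.0, -10.7, 5.1, 0.013]
[-27.1, -10.4, 5.1, 0.013]
```

Emit:
carry_out(
  commands=[
    [-25.7,-13.3,5.1,0.013],
    [-25.9,-13.0,5.1,0.013],
    [-26.1,-12.7,5.1,0.013],
    [-26.2,-12.4,5.1,0.013],
    [-26.4,-12.0,5.1,0.013],
  ],
)

```text
clock: 15.35
eef_pos: [598.8, 23.8, 165.2]
eef_rot: [-0.94, -2.997, 0.001]
contact_force: [-0.2, 0.4, -0.2]
finger_gap: 35.6
grasp_force: 0.0
```

Emit:
carry_out(
  commands=[
    [-26.5,-11.7,5.1,0.013],
    [-26.7,-11.4,5.1,0.013],
    [-26.8,-11.0,5.1,0.013],
    [-27.0,-10.7,5.1,0.013],
    [-27.1,-10.4,5.1,0.013],
  ],
)

```text
clock: 15.85
eef_pos: [674.1, -100.0, 139.5]
eef_rot: [-1.037, -2.964, 0.001]
contact_force: [0.7, -0.4, -0.5]
finger_gap: 36.0
grasp_force: 0.0
```

Emit:
carry_out(
  commands=[
    [0,0,0,0],
    [0,0,30,0],
    [0,0,30,0],
    [0,0,22,0],
    [0,0,0,0],
  ],
)

```text
clock: 16.35
eef_pos: [670.8, -97.9, 54.6]
eef_rot: [-1.032, -2.959, 0.003]
contact_force: [-0.7, -0.7, 0.1]
finger_gap: 36.3
grasp_force: 0.0
```

Emit:
carry_out(
  commands=[
    [0,0,0,0],
    [0,0,0,0],
    [0,0,0,0],
    [0,0,0,0],
    [0,0,0,0],
  ],
  jaw=4,
  newtons=40,
)

```text
clock: 16.85
eef_pos: [674.6, -98.0, 59.6]
eef_rot: [1.034, 2.965, -0.001]
contact_force: [-3.2, -1.7, 5.5]
finger_gap: 9.2
grasp_force: 39.6
```

```bash
python3 -c "
from h import *
lev()"
```

```text
t 16.85 p [674.6 -98.   59.6] h 2.4706 R 39.8 ang -0.6316 F [-3.2 -1.7  5.5] Mz 0.076 T -0.056 Neq -1.2 gap 9.2 grip 39.6
```

Emit:
carry_out(
  commands=[
    [0,-1.6,0,0.04],
    [0,-1.6,0,0.04],
    [0,-1.6,0,0.04],
    [0,-1.6,0,0.04],
  ],
)

```text
clock: 17.25
eef_pos: [670.7, -102.5, 59.6]
eef_rot: [1.268, 2.872, -0.0]
contact_force: [-2.4, -1.9, 6.1]
finger_gap: 9.0
grasp_force: 40.4
```

```bash
python3 -c "
from h import *
lev()"
```

```text
t 17.25 p [ 670.7 -102.5   59.6] h 2.3099 R 39.7 ang -0.7818 F [-2.4 -1.9  6.1] Mz 0.366 T 0.244 Neq 5.1 gap 9.0 grip 40.4
```

Emit:
carry_out(
  commands=[
    [0,-1.6,0,0.04],
    [0,-1.6,0,0.04],
    [0,-1.6,0,0.04],
  ],
)

```text
clock: 17.55
eef_pos: [666.9, -105.6, 59.6]
eef_rot: [1.438, 2.791, -0.0]
contact_force: [-3.1, -1.5, 6.0]
finger_gap: 9.4
grasp_force: 40.4
```

```bash
python3 -c "
from h import *
lev()"
```

```text
t 17.55 p [ 666.9 -105.6   59.6] h 2.1899 R 39.6 ang -0.9054 F [-3.1 -1.5  6. ] Mz 0.308 T 0.176 Neq 3.7 gap 9.4 grip 40.4
```

Emit:
carry_out(
  commands=[
    [0,-1.6,0,0.04],
    [0,-1.6,0,0.04],
    [0,-1.6,0,0.04],
  ],
)

```text
clock: 17.85
eef_pos: [662.9, -108.4, 59.6]
eef_rot: [1.603, 2.7, -0.0]
contact_force: [-2.2, -1.3, 5.4]
finger_gap: 9.3
grasp_force: 40.5
```

```bash
python3 -c "
from h import *
lev()"
```

```text
t 17.85 p [ 662.9 -108.4   59.6] h 2.07 R 39.5 ang -1.0288 F [-2.2 -1.3  5.4] Mz 0.368 T 0.266 Neq 5.5 gap 9.3 grip 40.5
```

Emit:
carry_out(
  commands=[
    [0,-1.6,0,0.04],
    [0,-1.6,0,0.04],
    [0,-1.6,0,0.04],
  ],
)

```text
clock: 18.15
eef_pos: [658.6, -110.6, 59.6]
eef_rot: [1.762, 2.599, -0.0]
contact_force: [-2.3, -1.5, 5.1]
finger_gap: 9.3
grasp_force: 40.5
```

```bash
python3 -c "
from h import *
lev()"
```

```text
t 18.15 p [ 658.6 -110.6   59.6] h 1.9499 R 39.5 ang -1.1522 F [-2.3 -1.5  5.1] Mz 0.325 T 0.219 Neq 4.6 gap 9.3 grip 40.5
```

Emit:
carry_out(
  commands=[
    [0,-1.6,0,0.04],
    [0,-1.6,0,0.04],
    [0,-1.6,0,0.04],
  ],
)

```text
clock: 18.45
eef_pos: [653.9, -112.3, 59.6]
eef_rot: [1.915, 2.488, -0.001]
contact_force: [-3.1, -1.9, 6.5]
finger_gap: 9.4
grasp_force: 40.6
```

```bash
python3 -c "
from h import *
lev()"
```

```text
t 18.45 p [ 653.9 -112.3   59.6] h 1.8299 R 39.5 ang -1.277 F [-3.1 -1.9  6.5] Mz 0.362 T 0.222 Neq 4.6 gap 9.4 grip 40.6
```

Emit:
carry_out(
  commands=[
    [0,-1.6,0,0.04],
    [0,-1.6,0,0.04],
    [0,-1.6,0,0.04],
  ],
)

```text
clock: 18.75
eef_pos: [649.4, -113.3, 59.6]
eef_rot: [2.06, 2.369, 0.0]
contact_force: [-2.4, -1.9, 6.5]
finger_gap: 9.2
grasp_force: 41.2
```

```bash
python3 -c "
from h import *
lev()"
```

```text
t 18.75 p [ 649.4 -113.3   59.6] h 1.7102 R 39.4 ang -1.3939 F [-2.4 -1.9  6.5] Mz 0.586 T 0.481 Neq 10.0 gap 9.2 grip 41.2
```

Emit:
carry_out(
  commands=[
    [0,-1.6,0,0.04],
    [0,-1.6,0,0.04],
  ],
)

```text
clock: 18.95
eef_pos: [646.4, -113.7, 59.7]
eef_rot: [2.152, 2.285, 0.0]
contact_force: [-2.6, -2.0, 5.6]
finger_gap: 9.2
grasp_force: 41.8
```

```bash
python3 -c "
from h import *
lev()"
```

```text
t 18.95 p [ 646.4 -113.7   59.7] h 1.6306 R 39.4 ang -1.4706 F [-2.6 -2.   5.6] Mz 0.564 T 0.453 Neq 9.4 gap 9.2 grip 41.8
```

Emit:
carry_out(
  commands=[
    [0,-1.2,0,0.03],
  ],
)

```text
clock: 19.05
eef_pos: [645.3, -113.8, 59.7]
eef_rot: [2.186, 2.253, 0.001]
contact_force: [-2.0, -2.2, 6.2]
finger_gap: 9.5
grasp_force: 42.0
```

```bash
python3 -c "
from h import *
lev()"
```

```text
t 19.05 p [ 645.3 -113.8   59.7] h 1.6008 R 39.4 ang -1.4991 F [-2.  -2.2  6.2] Mz 0.534 T 0.447 Neq 9.3 gap 9.5 grip 42.0
```

Emit:
carry_out(
  commands=[
    [0,-1.2,0,0.03],
  ],
)

```text
clock: 19.15
eef_pos: [644.2, -113.9, 59.7]
eef_rot: [2.219, 2.22, 0.001]
contact_force: [-2.1, -1.7, 5.4]
finger_gap: 9.6
grasp_force: 42.4
```

```bash
python3 -c "
from h import *
lev(); print(readout.state()['joint_velocities'].round(3),readout.state()['torque'])"
```

```text
t 19.15 p [ 644.2 -113.9   59.7] h 1.5712 R 39.4 ang -1.5276 F [-2.1 -1.7  5.4] Mz 0.569 T 0.483 Neq 10.1 gap 9.6 grip 42.4
[-0.042 -0.021  0.081  0.037 -0.086 -0.044 -0.225] [-0.54182441  0.3417868   0.56877549]
```

Emit:
carry_out(
  commands=[
    [0,-1.2,0,0.03],
  ],
)

```text
clock: 19.25
eef_pos: [643.1, -113.9, 59.8]
eef_rot: [2.252, 2.186, 0.001]
contact_force: [-1.9, -2.5, 7.0]
finger_gap: 9.2
grasp_force: 42.8
```

```bash
python3 -c "
from h import *
lev(); print(readout.state()['joint_velocities'].round(3),readout.state()['torque'])"
```

```text
t 19.25 p [ 643.1 -113.9   59.8] h 1.5413 R 39.5 ang -1.5556 F [-1.9 -2.5  7. ] Mz 0.625 T 0.549 Neq 11.4 gap 9.2 grip 42.8
[-0.042 -0.022  0.079  0.037 -0.085 -0.043 -0.228] [-0.48871458  0.34779895  0.62532837]
```

Emit:
carry_out(
  commands=[
    [0,-1.2,0,0.03],
  ],
)

```text
clock: 19.35
eef_pos: [642.0, -113.9, 59.8]
eef_rot: [2.284, 2.152, 0.001]
contact_force: [-1.3, -2.3, 6.7]
finger_gap: 9.3
grasp_force: 43.2
```

```bash
python3 -c "
from h import *
lev()"
```

```text
t 19.35 p [ 642.  -113.9   59.8] h 1.5114 R 39.4 ang -1.5836 F [-1.3 -2.3  6.7] Mz 0.643 T 0.592 Neq 12.3 gap 9.3 grip 43.2
```

Emit:
carry_out(
  commands=[
    [0,-1.2,0,0.03],
  ],
)

```text
clock: 19.45
eef_pos: [640.9, -113.9, 59.8]
eef_rot: [2.316, 2.118, 0.001]
contact_force: [-1.4, -2.7, 5.8]
finger_gap: 9.3
grasp_force: 43.7
```

```bash
python3 -c "
from h import *
lev()"
```

```text
t 19.45 p [ 640.9 -113.9   59.8] h 1.4816 R 39.4 ang -1.6113 F [-1.4 -2.7  5.8] Mz 0.692 T 0.641 Neq 13.4 gap 9.3 grip 43.7
```

Emit:
carry_out(
  commands=[
    [0,-1.2,0,0.03],
  ],
)

```text
clock: 19.55
eef_pos: [639.8, -113.9, 59.8]
eef_rot: [2.347, 2.083, 0.002]
contact_force: [-0.5, -2.2, 6.1]
finger_gap: 9.5
grasp_force: 44.2
```

```bash
python3 -c "
from h import *
lev()"
```

```text
t 19.55 p [ 639.8 -113.9   59.8] h 1.4516 R 39.5 ang -1.639 F [-0.5 -2.2  6.1] Mz 0.712 T 0.7 Neq 14.6 gap 9.5 grip 44.2
```

Emit:
carry_out(
  commands=[
    [0,-1.2,0,0.03],
  ],
)

```text
clock: 19.65
eef_pos: [638.7, -113.8, 59.9]
eef_rot: [2.378, 2.047, 0.002]
contact_force: [-1.7, -2.7, 6.5]
finger_gap: 9.3
grasp_force: 44.8
```

```bash
python3 -c "
from h import *
lev()"
```

```text
t 19.65 p [ 638.7 -113.8   59.9] h 1.4217 R 39.4 ang -1.6665 F [-1.7 -2.7  6.5] Mz 0.723 T 0.667 Neq 13.9 gap 9.3 grip 44.8
```

Emit:
carry_out(
  commands=[
    [0,-0.8,0,0.02],
  ],
)

```text
clock: 19.75
eef_pos: [638.0, -113.7, 59.9]
eef_rot: [2.398, 2.024, 0.002]
contact_force: [-1.6, -3.0, 5.9]
finger_gap: 9.1
grasp_force: 45.1
```

```bash
python3 -c "
from h import *
lev()"
```

```text
t 19.75 p [ 638.  -113.7   59.9] h 1.402 R 39.4 ang -1.6846 F [-1.6 -3.   5.9] Mz 0.774 T 0.725 Neq 15.1 gap 9.1 grip 45.1
```

Emit:
carry_out(
  commands=[
    [0,0,0,0],
    [0,0,0,0],
    [0,0,0,0],
    [0,0,0,0],
  ],
)

```text
clock: 20.15
eef_pos: [637.9, -113.7, 59.9]
eef_rot: [2.397, 2.025, 0.002]
contact_force: [-1.1, -3.7, 6.5]
finger_gap: 9.5
grasp_force: 44.6
```

```bash
python3 -c "
from h import *
lev()"
```

```text
t 20.15 p [ 637.9 -113.7   59.9] h 1.4027 R 39.4 ang -1.6872 F [-1.1 -3.7  6.5] Mz 0.617 T 0.588 Neq 12.3 gap 9.5 grip 44.6
```

Emit:
carry_out(
  commands=[
    [0,0,0,0],
    [0,0,0,0],
    [0,0,0,0],
    [0,0,-20,0],
    [0,0,-50,0],
  ],
  jaw=34,
)

```text
clock: 20.65
eef_pos: [633.0, -111.9, 124.5]
eef_rot: [-2.396, -2.02, 0.01]
contact_force: [1.7, 0.5, 0.3]
finger_gap: 34.2
grasp_force: 0.0
```

```bash
python3 -c "
from h import *
lev(); line((540,150,200),1.9,10)"
```

```text
t 20.65 p [ 633.  -111.9  124.5] h 1.4012 R 38.6 ang -1.8205 F [1.7 0.5 0.3] Mz -0.018 T 0.041 Neq 0.9 gap 34.2 grip 0.0
[24.2, -13.6, -7.6, -0.05]
[24.9, -12.4, -7.6, -0.05]
[25.5, -11.1, -7.6, -0.05]
[26.0, -9.8, -7.6, -0.05]
[26.5, -8.5, -7.6, -0.05]
[26.8, -7.2, -7.6, -0.05]
[27.2, -5.8, -7.6, -0.05]
[27.4, -4.5, -7.6, -0.05]
[27.6, -3.1, -7.6, -0.05]
[27.7, -1.7, -7.6, -0.05]
```

Emit:
carry_out(
  commands=[
    [24.2,-13.6,-7.6,-0.05],
    [24.9,-12.4,-7.6,-0.05],
    [25.5,-11.1,-7.6,-0.05],
    [26.0,-9.8,-7.6,-0.05],
    [26.5,-8.5,-7.6,-0.05],
  ],
)

```text
clock: 21.15
eef_pos: [589.6, 19.7, 166.6]
eef_rot: [-2.128, -2.311, -0.001]
contact_force: [0.7, 1.4, 0.5]
finger_gap: 34.0
grasp_force: 0.0
```

Emit:
carry_out(
  commands=[
    [26.8,-7.2,-7.6,-0.05],
    [27.2,-5.8,-7.6,-0.05],
    [27.4,-4.5,-7.6,-0.05],
    [27.6,-3.1,-7.6,-0.05],
    [27.7,-1.7,-7.6,-0.05],
  ],
)

```text
clock: 21.65
eef_pos: [542.9, 150.5, 204.6]
eef_rot: [-1.824, -2.558, -0.001]
contact_force: [0.7, -0.4, 0.0]
finger_gap: 34.2
grasp_force: 0.0
```

Run:
```python
from h import *
for c in('scene','top'):
    im=np.mean([capture(c).astype(float) for _ in range(4)],0).round().astype(np.uint8)[:,:,::-1]; cv2.imwrite(f'pics/{c}5.png',im)
a=cv2.imread('pics/scene5.png')[140:240,285:405]; b=cv2.imread('pics/top5.png')[140:240,290:400]
cv2.imwrite('pics/both5.png',cv2.resize(np.hstack([a,b]),None,fx=3.4,fy=3.4,interpolation=cv2.INTER_CUBIC))
C=(566.66,-74.55); A=np.arange(3.92,4.02,.01)
for n in(4,5):
    im=cv2.imread(f'pics/top{n}.png')[:,:,::-1].astype(np.float32)
    for z,r in((19.5,132),(19.5,135),(22.5,138),(22.5,142)):
        uv=proj('top',np.c_[C[0]+r*np.cos(A),C[1]+r*np.sin(A),np.full(len(A),z)]).astype(np.float32); v=cv2.remap(im,uv[None,:,0],uv[None,:,1],cv2.INTER_CUBIC)[0]
        print(n,r,(v.mean(1) if r<137 else v[:,0]-v[:,1:].max(1)).astype(int))
```

```text
4 132 [256 256 250 234 223 225 238 254 265 271]
4 135 [256 257 256 245 232 231 243 256 260 255]
4 138 [ -3  -3  11  44  87 106  76  34  -1 -14]
4 142 [-16 -13  31  93 135 141 110  59  14  -2]
5 132 [256 255 246 227 213 215 231 252 265 270]
5 135 [256 258 258 247 230 225 237 253 260 255]
5 138 [ -3  -2  10  44  89 108  76  33  -1 -15]
5 142 [-16 -13  31  91 132 137 106  58  16   0]
```

View pics/both5.png

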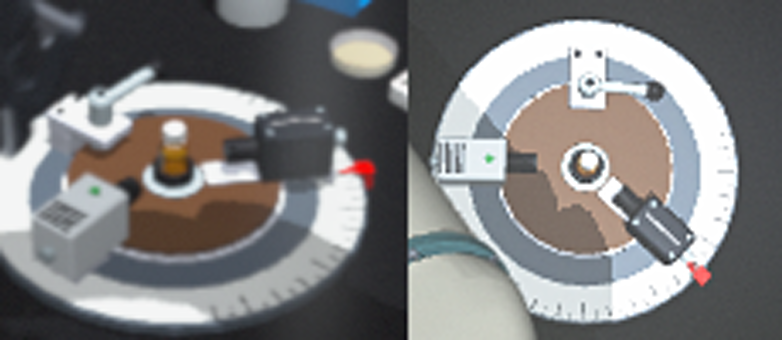

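The final picture shows the pointer in line with the red nose (right panel, about (690,268)). The vial is upright at (588,163) and the lever is tight at (655,92).

```bash
python3 -c "
from bench import ctrl
print(ctrl.finish_job())"
```

```text
the job is handed in; nothing more can be done
None
```

The job is handed in: I loosened the clamp, swung the pointer to the red index (under 1 mm off in the top view), and retightened the lever to about 15 N, just under the 16–17 N hand-tight mark (estimated 50–60 N foot force, inside the 35–80 N limits); no verdict came back.

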